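# Face the owl to the armadillo and pin it

## Task

Turn the black owl on its display stand until it looks towards the clay armadillo, with the hole in its tongue over the lock hole on that side. Then take the lock pin from its rest and push it down through the tongue into the board until its head sits on the tongue, so the owl is locked, and let go; leave the armadillo and the two pots where they stand.

Things in the scene. Friction and masses are not known exactly. Their poses are not given: they have to be found in the camera images.
- stand: The fixed wooden base board of the display stand, 180 x 180 x 26 mm, lying on the tiles. Origin: underside, on the owl's turning axis (z up, 75 mm from the board's near edge, 105 mm from its far edge); its x axis points to the middle lock hole. Three vertical lock holes, 12 mm wide, go right through the board 80 mm from the axis, at +60, 0 and -60 degrees from x.
- hole_left (a point): Mouth (in the board's top face, 26 mm above the tiles) of the lock hole at +60 degrees from the board's x axis.
- hole_mid (a point): Mouth of the lock hole at 0 degrees, as above.
- hole_right (a point): Mouth of the lock hole at -60 degrees, as above.
- owl (a joint): Angle (rad) of the turning owl about the stand's vertical axis, positive anticlockwise from above; 0 when the owl faces the middle lock hole, +-1.047 at the others; limits +-2.2. It turns with light friction and stays where it is left.
- owl_head (a point): On the turning axis, mid-height of the black clay owl's head, 111 mm above the tiles; x: the way the owl looks (beak). The owl is fixed on a turning wooden disc 112 mm across, top 38 mm above the tiles. Belly 58 mm across; head an upright drum 46 mm across, sides upright from 96 to 126 mm above the tiles; two ear tufts end at 141 mm; the beak sticks out 8 mm.
- tongue_hole (a point): Centre, in the top face (38 mm above the tiles), of the 12 mm hole through the wooden tongue that sticks out of the disc under the owl's beak. The tongue is 34 mm wide and 10 mm thick, ends 104 mm from the axis; its hole is 80 mm from the axis, like the lock holes, and passes 2 mm above the board.
- pin: The loose lock pin, upright: steel shank 8 mm thick and 30 mm long with a tapered foot, below a wooden round head 18 mm across and 36 mm tall. Origin: tip of the foot; z up through the head. The top of the head is 66 mm above the origin. It starts standing in the pin rest, the head's underside on the rest.
- pin_rest: Fixed dark wooden block, 60 x 60 x 34 mm, with a 12 mm upright through hole in its middle that holds the pin at the start. Origin: centre of its underside.
- armadillo: Burnished brown clay armadillo, loose, about 85 mm long with the tail, 47 mm wide, 52 mm high; stands beyond one of the three lock holes, about 155 mm from the owl's axis. Origin: underside centre; x towards its snout.
- pot_a: Ochre miniature cooking pot, loose, 58 mm across (75 mm over its two loop handles), 42 mm high, standing beyond one of the lock holes. Origin: centre of its underside.
- pot_b: A second pot like pot_a, beyond the remaining lock hole.

How it is judged (in metres and radians):
At the end, for the whole second after the job is handed in: Tongue hole within 5.5 mm of the lock hole beside the armadillo; pin through both, foot within 5 mm of that hole's centre and below 13 mm above the tiles (home is 8), lean under 0.2 rad; pin and owl at rest; armadillo and pots within 30 mm of their starts (((horizontal distance between armadillo and hole_left below 0.106 m and horizontal distance between tongue_hole and hole_left below 0.0055 m and horizontal distance between pin and hole_left below 0.005 m) or (horizontal distance between armadillo and hole_mid below 0.106 m and horizontal distance between tongue_hole and hole_mid below 0.0055 m and horizontal distance between pin and hole_mid below 0.005 m) or (horizontal distance between armadillo and hole_right below 0.106 m and horizontal distance between tongue_hole and hole_right below 0.0055 m and horizontal distance between pin and hole_right below 0.005 m)) and z of pin in the frame of stand below 0.013 m and angle between pin's own z axis and vertical below 0.2 rad and linear speed of pin below 0.02 m/s and velocity of joint owl between -0.05 and 0.05 rad/s and distance of each of armadillo, pot_a, pot_b from where it was at the start of the episode below 0.03 m); the robot touches nothing.
It fails at once if the armadillo is shoved more than 30 mm or tipped (distance of armadillo from where it was at the start of the episode above 0.03 m or angle between armadillo's own z axis and vertical above 0.5 rad).
It fails at once if the first pot is shoved more than 30 mm or tipped (distance of pot_a from where it was at the start of the episode above 0.03 m or angle between pot_a's own z axis and vertical above 0.5 rad).
It fails at once if the second pot is shoved more than 30 mm or tipped (distance of pot_b from where it was at the start of the episode above 0.03 m or angle between pot_b's own z axis and vertical above 0.5 rad).
It also fails if it takes over 54 s, if anything falls off the work surface, if the arm or the gripper's body presses on something with over 40 N, if the wrist force passes 120 N, or if a joint passes its speed limit or range.

## Robot

A 6-joint arm with a two-finger parallel gripper is mounted at the origin on the work surface. World frame = base frame: x ahead of the robot, y to its left, z up, the work surface at z = 0. Lengths are in m, angles in degrees, forces in N, time in s.
With the tool pointing down it reaches from about 0.4 to 0.825 m from the base axis. Payload 7 kg.
Tool frame: the origin (TCP) lies between the finger pads; the fingertips stand 19 mm ahead of it and the grasp point (between the pads) is the TCP (r.finger_overhang is the distance from the TCP to the fingertips, in m); z points along the fingers, y is the direction in which the jaws open and shut (so a half turn about z gives the same grasp; the last joint's range is limited). The gripper opens to 88 mm and grips with 3 to 60 N. Pads are 19 mm wide; open, the fingers measure 130 mm over their backs; the gripper's body (78 mm by 193 mm) begins 47 mm behind the grasp point.
Start: joints at [92.596, 20.546, 0.682, 0, -70.136, -16.507], TCP at [0.162, 0.655, 0.246] pointing down, gripper open.
Joint ranges: [-176.03, 176.03], [-82.01, 121.73], [-58.28, 71.71], [-173.87, 95.51], [-174.79, -0.11], [-173.66, 173.66]. Speed limits (degrees/s): [136.94, 136.94, 172.46, 180, 180, 180].

## Interface

Orientations are given as [roll, pitch, yaw] about the fixed x, y, z axes, in that order (R = Rz(yaw) Ry(pitch) Rx(roll)).
In Python, from plant import r, optics gives the robot as it stands. The module is installed in compiled form; this text tells all that it offers.
- The arm moves only by the tool step_arm, never from a script. Its argument "increments" is a list of rows, each an object of numbers: "tx", "ty", "tz": the shift along the world's x, y, z in mm; "ax", "ay", "az": the turn, a rotation vector about the world's x, y, z in degrees; "claw": the gripper command: -1 is shut, 1 is fully open, values between are in proportion. In form: [{"tx": .., "ty": .., "tz": .., "ax": .., "ay": .., "az": .., "claw": ..}, ...]. A call has 1 to 12 rows; each row shifts and turns the commanded pose from where the row before left it; what a row does not reach is not made up. A row lasts 1/10 s, in which the tool goes at most 50 mm and 8.59 degrees, less where a joint would pass 70% of its speed; a pose out of reach is approached as far as the arm can. A call with a gripper value outside its range is refused whole. The fingers move at their own pace and stop on an object; "newtons" is the grip in N (left out, the last holds). Time passes only in rows, so rows that do not move let the fingers close. It gives the time, the measured TCP pose, the force and the opening at its end, in the units of the state.
- r.get_state(): the state, without advancing time (a new reading comes with each control period).
- optics.capture(name): name is "side" or "top"; returns a dict with "image" (400x640x3 uint8, blue, green, red), "depth" (400x640 float32, m along the optical axis (not along the pixel's ray), 0 where there is no reading), "fx", "fy", "cx", "cy" (pixels), "distortion" ([k1, k2, p1, p2, k3] as OpenCV has them; the pictures are not rectified), "R" (3x3) and "t" (3): a world point X has camera coordinates R X + t. Camera axes: x right, y down, z forward; pixel columns grow to the right and rows downward; lengths in m; the calibration is good to about 2 mm. A picture is of the moment at which its call begins.
- r.close_job(): hands the job in, once; it reports no verdict.
The state is a dict: "time_s": time; "joints": joint angles; "qd": joint speeds; "joint_torque": joint torques, N m; "tcp_pos": TCP position; "eef_rot": TCP orientation; "contact_force": force on the tool from outside, world axes, zero at the start; "moment": the same for the moment, N m; "gripper_width": finger opening in m.
Only numpy, scipy, OpenCV 4.12 (cv2) and the standard library are available. Lean on these libraries where they do the work, as an engineer would, in place of code of your own. Each camera call takes 0.05 s, during which the arm holds its last target. There are 200 camera calls.

## Working session

There is one attempt and no reset: what is moved stays moved. The work goes in short steps, Python scripts to look and compute and a tool call to move; the robot and the scene stay as the last step left them, time stands still between calls to the robot, and variables do not carry over. Pictures are saved under pics/ and viewed, about 8 in all and at most 12, crops included, and the job is handed in when it is done.

Besides the shell and the picture viewer there is one more tool, called after "Call:" as name([rows], argument=value, ...), one row to a line, values as JSON. step_arm: Moves the arm, as the interface text tells. Its arguments: {"type":"object","properties":{"increments":{"type":"array","items":{"type":"object","properties":{"tx":{"type":"number"},"ty":{"type":"number"},"tz":{"type":"number"},"ax":{"type":"number"},"ay":{"type":"number"},"az":{"type":"number"},"claw":{"type":"number"}}}},"newtons":{"type":"number"}},"required":["increments"]}

```bash
mkdir -p pics
cat > h.py <<'E'
import numpy as np, cv2
from plant import r, optics
def cap(n):
    c=optics.capture(n); c['K']=np.array([[c['fx'],0,c['cx']],[0,c['fy'],c['cy']],[0,0,1.]]); c['D']=np.array(c['distortion'],float)
    c['R']=np.array(c['R']);c['t']=np.array(c['t']); return c
def ray(c,px):
    u=cv2.undistortPoints(np.array(px,float).reshape(-1,1,2),c['K'],c['D']).reshape(-1,2)
    d=np.c_[u,np.ones(len(u))]@c['R']; o=-c['R'].T@c['t']; return o,d
def plane(c,px,z):
    o,d=ray(c,px); return o+d*((z-o[2])/d[:,2])[:,None]
def cloud(c):
    v,u=np.mgrid[0:400,0:640]; o,d=ray(c,np.c_[u.ravel(),v.ravel()])
    P=o+d*c['depth'].reshape(-1,1); P[c['depth'].ravel()==0]=np.nan; return P.reshape(400,640,3)
def proj(c,X):
    return cv2.projectPoints(np.array(X,float).reshape(-1,3),cv2.Rodrigues(c['R'])[0],c['t'],c['K'],c['D'])[0].reshape(-1,2)
E
python3 - <<'E'
from h import *
for n in('top','side'):
    c=cap(n); cv2.imwrite(f'pics/{n}0.png',c['image']); print(n,-c['R'].T@c['t'],c['R'].T[:,2],c['fx'])
s=r.get_state();print(s['tcp_pos'],s['eef_rot'],s['gripper_width'],s['time_s'])
E
```

```text
top [ 0.42821595 -0.0284303   0.90798557] [ 0.14880706 -0.00673586 -0.98884331] 411.4000351609274
side [ 0.01913216 -0.64453187  0.63388212] [ 0.52386147  0.63696144 -0.56555219] 435.7931285221513
[0.16222899 0.6547925  0.24470605] [ 1.79913276e+02 -1.04645668e-02 -1.39167492e+01] 0.08785147320133567 0.1
```

View pics/top0.png

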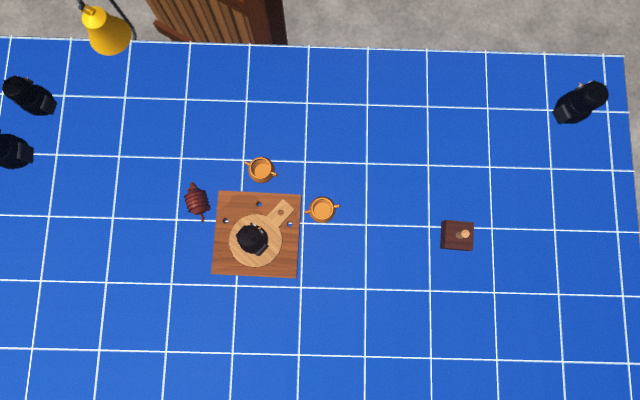

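View pics/side0.png

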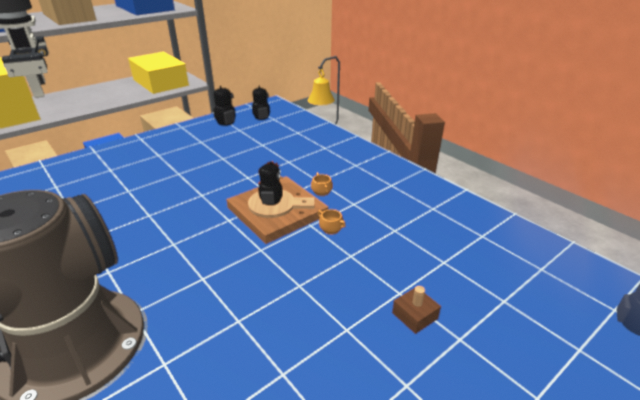

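The top view shows the armadillo at about (197,200), beyond the left hole (226,221). The other holes are at (258,204) and (291,224), the tongue points to about (282,210), the pin head is at (465,234) and the pots are at (261,169) and (322,209). Next I'll measure these.

Run:
```python
from h import *
c=cap('top'); im=c['image']
a=cv2.resize(im[150:290,170:350],None,fx=4,fy=4,interpolation=cv2.INTER_CUBIC)
b=cv2.resize(im[205:265,425:490],None,fx=4,fy=4,interpolation=cv2.INTER_CUBIC)
a[:240,-260:]=b
cv2.imwrite('pics/z.png',a)
hsv=cv2.cvtColor(im,cv2.COLOR_BGR2HSV)
notblue=(~((hsv[...,0]>95)&(hsv[...,0]<130)&(hsv[...,1]>100))).astype(np.uint8)
# exclude white lines
notblue[(hsv[...,1]<60)&(hsv[...,2]>120)]=0
notblue=cv2.morphologyEx(notblue,cv2.MORPH_OPEN,np.ones((3,3)))
n,l,st,ce=cv2.connectedComponentsWithStats(notblue)
P=cloud(c)
for i in range(1,n):
    if st[i,4]>150 and st[i,1]>140:
        q=P[l==i]; print(st[i],ce[i],np.nanmedian(q,0).round(4),np.nanmax(q[:,2]).round(4),plane(c,ce[i],0.02).round(4))
print(plane(c,[[226,221],[258,204],[291,224]],.026).round(4))
print(plane(c,[465,234],.070).round(4))
```

```text
[246 157  31  26 561] [260.99286988 169.34402852] [0.6401 0.0967 0.022 ] 0.0454 [[0.6386 0.0965 0.02  ]]
[185 183  24  32 517] [196.12959381 200.01547389] [0.5611 0.2268 0.045 ] 0.0557 [[0.566  0.2342 0.02  ]]
[ 211  190   90   89 7041] [256.39980116 234.16503338] [0.491  0.0931 0.0265] 0.1419 [[0.4952 0.0995 0.02  ]]
[305 196  33  27 579] [321.59412781 209.06908463] [ 0.5543 -0.04    0.0137] 0.0449 [[ 0.5539 -0.0396  0.02  ]]
[440 220  34  31 931] [456.78625134 234.85606874] [ 0.504  -0.3277  0.0328] 0.0712 [[ 0.5058 -0.3339  0.02  ]]
[[0.5213 0.1652 0.026 ]
 [0.5602 0.0984 0.026 ]
 [0.5187 0.0254 0.026 ]]
[[ 0.5037 -0.3336  0.07  ]]
```

View pics/z.png

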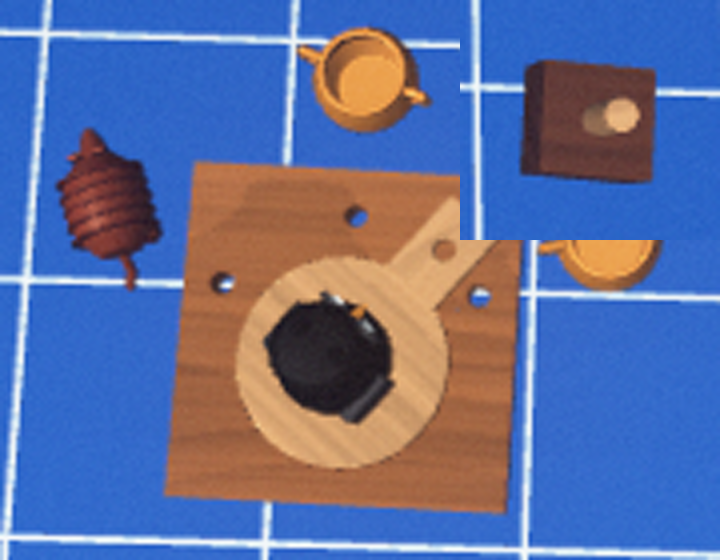

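The armadillo is beyond the left hole, and the tongue now sits between the middle and right holes. The hole positions in the crop are (222,282), (356,215) and (479,296), with the tongue hole at (444,250). Next is a precise fit.

```bash
cat > fit.py <<'E'
from h import *
def board(c):
    im=c['image']; hsv=cv2.cvtColor(im,cv2.COLOR_BGR2HSV); H,S,V=[hsv[...,i].astype(int) for i in range(3)]
    # board/disc mask
    nb=((H<25)&(S>60)&(V>60)).astype(np.uint8)
    roi=np.zeros_like(nb); roi[180:290,208:305]=1; return im,hsv,nb*roi
if __name__=='__main__':
    c=cap('top'); im,hsv,m=board(c)
    k=cv2.findContours(m,cv2.RETR_EXTERNAL,cv2.CHAIN_APPROX_NONE)[0]; k=max(k,key=cv2.contourArea)
    W=plane(c,k[:,0],.026); (cx,cy),(w,h),a=cv2.minAreaRect((W[:,:2]*1e3).astype(np.float32)); print('board',cx,cy,w,h,a)
    # disc: light wood
    L=((hsv[...,2]>165)&(hsv[...,0]<25)&(hsv[...,1]<150)).astype(np.uint8)*m
    L=cv2.morphologyEx(L,cv2.MORPH_OPEN,np.ones((2,2)))
    kk=max(cv2.findContours(L,cv2.RETR_EXTERNAL,cv2.CHAIN_APPROX_NONE)[0],key=cv2.contourArea)
    D=plane(c,kk[:,0],.038)[:,:2]
    from scipy.optimize import least_squares
    s=least_squares(lambda p:np.hypot(*(D-p[:2]).T)-.056,[.487,.095],loss='soft_l1',f_scale=.001); A=s.x
    far=D-A; f=np.hypot(*far.T); t=far[f>.07]; print('disc',A,len(D),'rms',np.median(abs(s.fun)),'tongue az',np.degrees(np.arctan2(*(D[f>.06].mean(0)-A)[::-1])),'end',f.max())
    # holes: light-blue/dark spots inside the board via local darkness from wood saturation
    for nm,px,z in[('L',(225.2,220.3),.026),('M',(258.7,203.5),.026),('R',(289.5,223.7),.026),('T',(280.7,212.2),.038)]:
        x,y=map(round,px); g=im[y-5:y+6,x-5:x+6].astype(float)
        d=np.linalg.norm(g-np.median(g.reshape(-1,3),0),axis=2); d[d<0.4*d.max()]=0
        yy,xx=np.mgrid[-5:6,-5:6]; d*=(xx**2+yy**2<16)
        p=(x+(d*xx).sum()/d.sum(),y+(d*yy).sum()/d.sum()); w=plane(c,p,z)[0,:2]
        print(nm,np.round(p,2),w.round(4),'r',np.hypot(*(w-A)).round(4),'az',np.degrees(np.arctan2(*(w-A)[::-1])).round(1))
    # pin head top, seen
    print('pin');P=cloud(c); q=P[215:255,440:480].reshape(-1,3); q=q[q[:,2]>.06]; print(len(q),q.mean(0))
    hs=hsv[215:255,440:480]; M=((hs[...,2]>150)&(hs[...,0]<30)).astype(np.uint8); mm=np.argwhere(M); print(len(mm),plane(c,mm.mean(0)[::-1]+[440,215],.07))
E
python3 fit.py
```

```text
board 496.8373718261719 98.52638244628906 179.3699951171875 178.84365844726562 88.5488510131836
disc [0.48168911 0.09621881] 202 rms 0.0020212548399604416 tongue az -38.50270882431505 end 0.10988347750441793
L [225.2  220.21] [0.5229 0.1671] r 0.082 az 59.8
M [258.61 203.8 ] [0.5606 0.0971] r 0.079 az 0.6
R [289.52 223.85] [0.5189 0.0286] r 0.0772 az -61.2
T [280.33 211.94] [0.5426 0.0484] r 0.0775 az -38.1
pin
69 [ 0.50490112 -0.33289923  0.06798741]
60 [[ 0.50466788 -0.33332885  0.07      ]]
```

Call:
step_arm([
  {"tx":22.5,"ty":-39,"az":-2},
  {"tx":22.5,"ty":-39,"az":-2},
  {"tx":22.5,"ty":-39,"az":-2},
  {"tx":22.5,"ty":-39,"az":-2},
  {"tx":22.5,"ty":-39,"az":-2},
  {"tx":22.5,"ty":-39,"az":-2},
  {"tx":22.5,"ty":-39,"az":-2},
  {"tx":22.5,"ty":-39,"az":-2},
  {"tx":22.5,"ty":-39,"az":-2},
  {"tx":22.5,"ty":-39,"az":-2},
  {"tx":22.5,"ty":-39,"az":-2},
  {"tx":22.5,"ty":-39,"az":-2},
])

```text
$.increments[0]: bad value
```

Call:
step_arm([
  {"tx":16.3,"ty":-29.4,"az":-1},
  {"tx":16.3,"ty":-29.4},
  {"tx":16.3,"ty":-29.4},
  {},
  {},
])

```text
$.increments[0]: bad value
```

Call:
step_arm([
  {"tx":22.5,"ty":-39,"tz":0,"ax":0,"ay":0,"az":-2,"claw":1},
])

```text
time_s: 0.3
tcp_pos: [0.1833, 0.6184, 0.2437]
eef_rot: [179.9, -0.0, -15.8]
contact_force: [1.8, 0.7, 0.3]
gripper_width: 0.0874
```

Call:
step_arm([
  {"tx":22,"ty":-38.4,"tz":0,"ax":0,"ay":0,"az":-2,"claw":1},
  {"tx":22,"ty":-38.4,"tz":0,"ax":0,"ay":0,"az":-2,"claw":1},
  {"tx":22,"ty":-38.4,"tz":0,"ax":0,"ay":0,"az":-2,"claw":1},
  {"tx":22,"ty":-38.4,"tz":0,"ax":0,"ay":0,"az":-2,"claw":1},
  {"tx":22,"ty":-38.4,"tz":0,"ax":0,"ay":0,"az":-2,"claw":1},
  {"tx":22,"ty":-38.4,"tz":0,"ax":0,"ay":0,"az":-2,"claw":1},
  {"tx":22,"ty":-38.4,"tz":0,"ax":0,"ay":0,"az":-2,"claw":1},
  {"tx":22,"ty":-38.4,"tz":0,"ax":0,"ay":0,"az":-2,"claw":1},
  {"tx":22,"ty":-38.4,"tz":0,"ax":0,"ay":0,"az":-2,"claw":1},
  {"tx":22,"ty":-38.4,"tz":0,"ax":0,"ay":0,"az":-2,"claw":1},
  {"tx":22,"ty":-38.4,"tz":0,"ax":0,"ay":0,"az":-2,"claw":1},
  {"tx":22,"ty":-38.4,"tz":0,"ax":0,"ay":0,"az":-1,"claw":1},
])

```text
time_s: 1.5
tcp_pos: [0.4493, 0.1537, 0.2458]
eef_rot: [-180.0, -0.0, -39.0]
contact_force: [1.1, 1.0, 0.1]
gripper_width: 0.0878
```

Call:
step_arm([
  {"tx":16,"ty":-28,"tz":0,"ax":0,"ay":0,"az":0,"claw":1},
  {"tx":16,"ty":-28,"tz":0,"ax":0,"ay":0,"az":0,"claw":1},
  {"tx":0,"ty":0,"tz":0,"ax":0,"ay":0,"az":0,"claw":1},
  {"tx":0,"ty":0,"tz":0,"ax":0,"ay":0,"az":0,"claw":1},
  {"tx":0,"ty":0,"tz":0,"ax":0,"ay":0,"az":0,"claw":1},
])

```text
time_s: 2.0
tcp_pos: [0.4805, 0.0997, 0.2455]
eef_rot: [180.0, 0.0, -38.9]
contact_force: [-0.3, -0.2, 0.4]
gripper_width: 0.0877
```

Call:
step_arm([
  {"tx":0.5,"ty":-1,"tz":-25,"ax":0,"ay":0,"az":0,"claw":1},
  {"tx":0,"ty":0,"tz":-25,"ax":0,"ay":0,"az":0,"claw":1},
  {"tx":0,"ty":0,"tz":-25,"ax":0,"ay":0,"az":0,"claw":1},
  {"tx":0,"ty":0,"tz":-25,"ax":0,"ay":0,"az":0,"claw":1},
  {"tx":0,"ty":0,"tz":-15,"ax":0,"ay":0,"az":0,"claw":1},
  {"tx":0,"ty":0,"tz":-13,"ax":0,"ay":0,"az":0,"claw":1},
  {"tx":0,"ty":0,"tz":0,"ax":0,"ay":0,"az":0,"claw":1},
])

```text
time_s: 2.7
tcp_pos: [0.4799, 0.0989, 0.1161]
eef_rot: [179.8, 0.1, -38.8]
contact_force: [0.1, -0.7, 0.3]
gripper_width: 0.0878
```

Call:
step_arm([
  {"tx":0,"ty":0,"tz":0,"ax":0,"ay":0,"az":0,"claw":-0.1},
  {"tx":0,"ty":0,"tz":0,"ax":0,"ay":0,"az":0,"claw":-0.1},
  {"tx":0,"ty":0,"tz":0,"ax":0,"ay":0,"az":0,"claw":-0.1},
  {"tx":0,"ty":0,"tz":0,"ax":0,"ay":0,"az":0,"claw":-0.1},
  {"tx":0,"ty":0,"tz":0,"ax":0,"ay":0,"az":0,"claw":-0.1},
  {"tx":0,"ty":0,"tz":0,"ax":0,"ay":0,"az":0,"claw":-0.1},
  {"tx":0,"ty":0,"tz":0,"ax":0,"ay":0,"az":0,"claw":-0.1},
], newtons=15)

```text
time_s: 3.4
tcp_pos: [0.4817, 0.0987, 0.1178]
eef_rot: [-179.9, -0.0, -38.9]
contact_force: [0.8, 1.6, 0.9]
gripper_width: 0.0455
```

Call:
step_arm([
  {"tx":0,"ty":0,"tz":0,"ax":0,"ay":0,"az":6,"claw":-0.1},
  {"tx":0,"ty":0,"tz":0,"ax":0,"ay":0,"az":6,"claw":-0.1},
  {"tx":0,"ty":0,"tz":0,"ax":0,"ay":0,"az":6,"claw":-0.1},
  {"tx":0,"ty":0,"tz":0,"ax":0,"ay":0,"az":6,"claw":-0.1},
  {"tx":0,"ty":0,"tz":0,"ax":0,"ay":0,"az":6,"claw":-0.1},
  {"tx":0,"ty":0,"tz":0,"ax":0,"ay":0,"az":6,"claw":-0.1},
  {"tx":0,"ty":0,"tz":0,"ax":0,"ay":0,"az":6,"claw":-0.1},
  {"tx":0,"ty":0,"tz":0,"ax":0,"ay":0,"az":6,"claw":-0.1},
], newtons=20)

```text
time_s: 4.2
tcp_pos: [0.4815, 0.0981, 0.1178]
eef_rot: [180.0, -0.0, 9.3]
contact_force: [0.1, -1.9, 1.3]
gripper_width: 0.0453
```

Call:
step_arm([
  {"tx":0,"ty":0,"tz":0,"ax":0,"ay":0,"az":6,"claw":-0.1},
  {"tx":0,"ty":0,"tz":0,"ax":0,"ay":0,"az":6,"claw":-0.1},
  {"tx":0,"ty":0,"tz":0,"ax":0,"ay":0,"az":6,"claw":-0.1},
  {"tx":0,"ty":0,"tz":0,"ax":0,"ay":0,"az":6,"claw":-0.1},
  {"tx":0,"ty":0,"tz":0,"ax":0,"ay":0,"az":6,"claw":-0.1},
  {"tx":0,"ty":0,"tz":0,"ax":0,"ay":0,"az":6,"claw":-0.1},
  {"tx":0,"ty":0,"tz":0,"ax":0,"ay":0,"az":6,"claw":-0.1},
  {"tx":0,"ty":0,"tz":0,"ax":0,"ay":0,"az":4,"claw":-0.1},
  {"tx":0,"ty":0,"tz":0,"ax":0,"ay":0,"az":3.5,"claw":-0.1},
  {"tx":0,"ty":0,"tz":0,"ax":0,"ay":0,"az":0,"claw":-0.1},
  {"tx":0,"ty":0,"tz":0,"ax":0,"ay":0,"az":0,"claw":-0.1},
])

```text
time_s: 5.3
tcp_pos: [0.4818, 0.0976, 0.1178]
eef_rot: [179.9, 0.0, 58.6]
contact_force: [4.4, -5.2, 0.2]
gripper_width: 0.0451
```

Call:
step_arm([
  {"tx":0,"ty":0,"tz":0,"ax":0,"ay":0,"az":0,"claw":0.6},
  {"tx":0,"ty":0,"tz":0,"ax":0,"ay":0,"az":0,"claw":0.6},
  {"tx":0,"ty":0,"tz":0,"ax":0,"ay":0,"az":0,"claw":0.6},
  {"tx":0,"ty":0,"tz":10,"ax":0,"ay":0,"az":0,"claw":0.6},
  {"tx":0,"ty":0,"tz":30,"ax":0,"ay":0,"az":0,"claw":0.6},
  {"tx":0,"ty":0,"tz":35,"ax":0,"ay":0,"az":0,"claw":0.6},
  {"tx":0,"ty":-40,"tz":0,"ax":0,"ay":0,"az":-8,"claw":0.6},
  {"tx":0,"ty":-40,"tz":0,"ax":0,"ay":0,"az":-8,"claw":0.6},
  {"tx":0,"ty":-40,"tz":0,"ax":0,"ay":0,"az":-8,"claw":0.6},
  {"tx":0,"ty":-40,"tz":0,"ax":0,"ay":0,"az":-8,"claw":0.6},
  {"tx":0,"ty":-40,"tz":0,"ax":0,"ay":0,"az":-8,"claw":0.6},
  {"tx":0,"ty":-40,"tz":0,"ax":0,"ay":0,"az":-8,"claw":0.6},
])

```text
time_s: 6.5
tcp_pos: [0.4812, -0.1431, 0.1936]
eef_rot: [180.0, -0.1, 10.3]
contact_force: [0.6, 0.8, 0.3]
gripper_width: 0.0704
```

Call:
step_arm([
  {"tx":4,"ty":-40,"tz":0,"ax":0,"ay":0,"az":-8,"claw":0.2},
  {"tx":4,"ty":-40,"tz":0,"ax":0,"ay":0,"az":-8,"claw":0.2},
  {"tx":5,"ty":-40,"tz":0,"ax":0,"ay":0,"az":-8,"claw":0.2},
  {"tx":5,"ty":-40,"tz":0,"ax":0,"ay":0,"az":-8,"claw":0.2},
  {"tx":5,"ty":-32,"tz":0,"ax":0,"ay":0,"az":-8,"claw":0.2},
  {"tx":0,"ty":0,"tz":0,"ax":0,"ay":0,"az":-8,"claw":0.2},
  {"tx":0,"ty":0,"tz":0,"ax":0,"ay":0,"az":-8,"claw":0.2},
  {"tx":0,"ty":0,"tz":0,"ax":0,"ay":0,"az":-8,"claw":0.2},
  {"tx":0,"ty":0,"tz":0,"ax":0,"ay":0,"az":-8,"claw":0.2},
  {"tx":0,"ty":0,"tz":0,"ax":0,"ay":0,"az":0,"claw":0.2},
  {"tx":0,"ty":0,"tz":0,"ax":0,"ay":0,"az":0,"claw":0.2},
])

```text
time_s: 7.6
tcp_pos: [0.5044, -0.3336, 0.1931]
eef_rot: [-180.0, -0.0, -61.2]
contact_force: [-0.2, -0.8, 0.1]
gripper_width: 0.0528
```

Run:
```python
from h import *
c=cap('top'); im=c['image']; hsv=cv2.cvtColor(im,cv2.COLOR_BGR2HSV)
a=cv2.resize(im[170:290,180:340],None,fx=5,fy=5,interpolation=cv2.INTER_CUBIC); cv2.imwrite('pics/z2.png',a)
print(proj(c,[[.5228,.1667,.038],[.5228,.1667,.026]]).round(2))
s=r.get_state();print(s['tcp_pos'],s['eef_rot'],s['joints'],s['time_s'])
```

```text
[[224.14 219.63]
 [225.36 220.27]]
[ 0.50437841 -0.33356978  0.19296821] [-1.79986701e+02 -1.47761931e-02 -6.11805847e+01] [-1.49851922e+01  1.61911981e+01 -1.27772123e+01  1.66760977e-03
 -6.10117638e+01  4.38038013e+01] 7.65
```

View pics/z2.png

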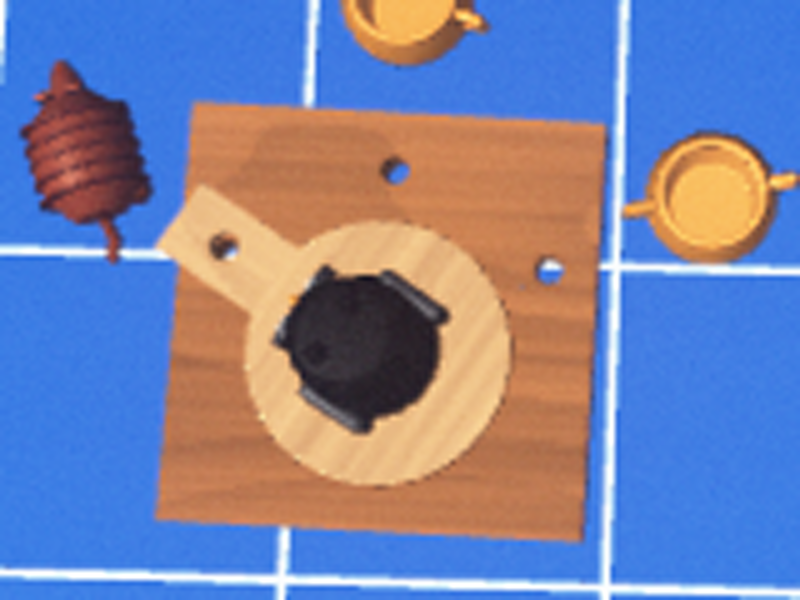

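The owl is turned: the tongue hole is at crop (223,247), about pixel (224.2,219.0), against an expected (224.1,219.6). The armadillo and pots haven't moved. The tool is over the pin, so I'll go down and grip it.

Call:
step_arm([
  {"tx":0,"ty":0,"tz":-30,"ax":0,"ay":0,"az":0,"claw":0.2},
  {"tx":0,"ty":0,"tz":-30,"ax":0,"ay":0,"az":0,"claw":0.2},
  {"tx":0,"ty":0,"tz":-30,"ax":0,"ay":0,"az":0,"claw":0.2},
  {"tx":0,"ty":0,"tz":-20,"ax":0,"ay":0,"az":0,"claw":0.2},
  {"tx":0,"ty":0,"tz":-15,"ax":0,"ay":0,"az":0,"claw":0.2},
  {"tx":0,"ty":0,"tz":-10,"ax":0,"ay":0,"az":0,"claw":0.2},
  {"tx":0,"ty":0,"tz":0,"ax":0,"ay":0,"az":0,"claw":0.2},
  {"tx":0,"ty":0,"tz":0,"ax":0,"ay":0,"az":0,"claw":0.2},
])

```text
time_s: 8.45
tcp_pos: [0.5047, -0.3338, 0.0581]
eef_rot: [-180.0, -0.0, -61.3]
contact_force: [-0.1, 0.3, 0.6]
gripper_width: 0.0523
```

Call:
step_arm([
  {"tx":0,"ty":0,"tz":0,"ax":0,"ay":0,"az":0,"claw":-0.8},
  {"tx":0,"ty":0,"tz":0,"ax":0,"ay":0,"az":0,"claw":-0.8},
  {"tx":0,"ty":0,"tz":0,"ax":0,"ay":0,"az":0,"claw":-0.8},
  {"tx":0,"ty":0,"tz":0,"ax":0,"ay":0,"az":0,"claw":-0.8},
  {"tx":0,"ty":0,"tz":0,"ax":0,"ay":0,"az":0,"claw":-0.8},
  {"tx":0,"ty":0,"tz":0,"ax":0,"ay":0,"az":0,"claw":-0.8},
  {"tx":0,"ty":0,"tz":0,"ax":0,"ay":0,"az":0,"claw":-0.8},
], newtons=25)

```text
time_s: 9.15
tcp_pos: [0.5044, -0.3337, 0.0577]
eef_rot: [-180.0, -0.0, -61.4]
contact_force: [0.3, 1.2, 2.4]
gripper_width: 0.0176
```

Call:
step_arm([
  {"tx":0,"ty":0,"tz":10,"ax":0,"ay":0,"az":0,"claw":-0.8},
  {"tx":0,"ty":0,"tz":30,"ax":0,"ay":0,"az":0,"claw":-0.8},
  {"tx":0,"ty":0,"tz":40,"ax":0,"ay":0,"az":0,"claw":-0.8},
  {"tx":0,"ty":0,"tz":40,"ax":0,"ay":0,"az":0,"claw":-0.8},
  {"tx":0,"ty":0,"tz":40,"ax":0,"ay":0,"az":0,"claw":-0.8},
  {"tx":0,"ty":20,"tz":20,"ax":0,"ay":0,"az":0,"claw":-0.8},
  {"tx":2,"ty":40,"tz":0,"ax":0,"ay":0,"az":-5,"claw":-0.8},
  {"tx":2,"ty":40,"tz":0,"ax":0,"ay":0,"az":-5,"claw":-0.8},
  {"tx":2,"ty":40,"tz":0,"ax":0,"ay":0,"az":-5,"claw":-0.8},
  {"tx":2,"ty":40,"tz":0,"ax":0,"ay":0,"az":-5,"claw":-0.8},
  {"tx":2,"ty":40,"tz":0,"ax":0,"ay":0,"az":-5,"claw":-0.8},
  {"tx":2,"ty":40,"tz":0,"ax":0,"ay":0,"az":-5,"claw":-0.8},
])

```text
time_s: 10.35
tcp_pos: [0.516, -0.0721, 0.2383]
eef_rot: [-180.0, 0.0, -91.6]
contact_force: [1.1, 0.1, -0.2]
gripper_width: 0.0176
```

Call:
step_arm([
  {"tx":1,"ty":40,"tz":0,"ax":0,"ay":0,"az":-5,"claw":-0.8},
  {"tx":1,"ty":40,"tz":0,"ax":0,"ay":0,"az":-5,"claw":-0.8},
  {"tx":1,"ty":40,"tz":0,"ax":0,"ay":0,"az":-5,"claw":-0.8},
  {"tx":1,"ty":40,"tz":0,"ax":0,"ay":0,"az":-5,"claw":-0.8},
  {"tx":1,"ty":40,"tz":0,"ax":0,"ay":0,"az":-5,"claw":-0.8},
  {"tx":1.4,"ty":40.4,"tz":0,"ax":0,"ay":0,"az":-5,"claw":-0.8},
  {"tx":0,"ty":0,"tz":0,"ax":0,"ay":0,"az":0,"claw":-0.8},
  {"tx":0,"ty":0,"tz":0,"ax":0,"ay":0,"az":0,"claw":-0.8},
  {"tx":0,"ty":0,"tz":0,"ax":0,"ay":0,"az":0,"claw":-0.8},
])

```text
time_s: 11.25
tcp_pos: [0.5225, 0.1663, 0.2378]
eef_rot: [180.0, -0.0, -121.4]
contact_force: [0.2, -0.0, 0.1]
gripper_width: 0.0178
```

Call:
step_arm([
  {"tx":0,"ty":0,"tz":-30,"ax":0,"ay":0,"az":0,"claw":-0.8},
  {"tx":0,"ty":0,"tz":-30,"ax":0,"ay":0,"az":0,"claw":-0.8},
  {"tx":0,"ty":0,"tz":-30,"ax":0,"ay":0,"az":0,"claw":-0.8},
  {"tx":0,"ty":0,"tz":-25,"ax":0,"ay":0,"az":0,"claw":-0.8},
  {"tx":0,"ty":0,"tz":-15,"ax":0,"ay":0,"az":0,"claw":-0.8},
  {"tx":0,"ty":0,"tz":-8,"ax":0,"ay":0,"az":0,"claw":-0.8},
  {"tx":0,"ty":0,"tz":0,"ax":0,"ay":0,"az":0,"claw":-0.8},
  {"tx":0,"ty":0,"tz":0,"ax":0,"ay":0,"az":0,"claw":-0.8},
])

```text
time_s: 12.05
tcp_pos: [0.5232, 0.1666, 0.1004]
eef_rot: [-180.0, 0.0, -121.4]
contact_force: [-0.0, -1.2, -0.1]
gripper_width: 0.0169
```

Run:
```python
from h import *
s=r.get_state();print(s['tcp_pos'],s['eef_rot'],s['contact_force'])
t=np.array(s['tcp_pos'])
o=[]
for n in('side','top'):
    c=cap(n); im=c['image']; p=proj(c,[[.5228,.1667,.038],t-[0,0,.054],t])
    print(n,p.round(1)); x,y=p[1].astype(int); x0,y0=x-40,y-40
    o.append(cv2.resize(im[y0:y0+80,x0:x0+80],(400,400),interpolation=cv2.INTER_CUBIC)); print(x0,y0)
cv2.imwrite('pics/z3.png',np.hstack(o))
```

```text
[0.52323511 0.16655413 0.10040859] [-1.79966483e+02  4.77750750e-02 -1.21431050e+02] [-0.04170607 -1.20738431 -0.07621214]
side [[269.2 183. ]
 [269.2 180.2]
 [267.8 161.7]]
229 140
top [[224.1 219.6]
 [223.4 219. ]
 [217.3 215.8]]
183 178
```

View pics/z3.png

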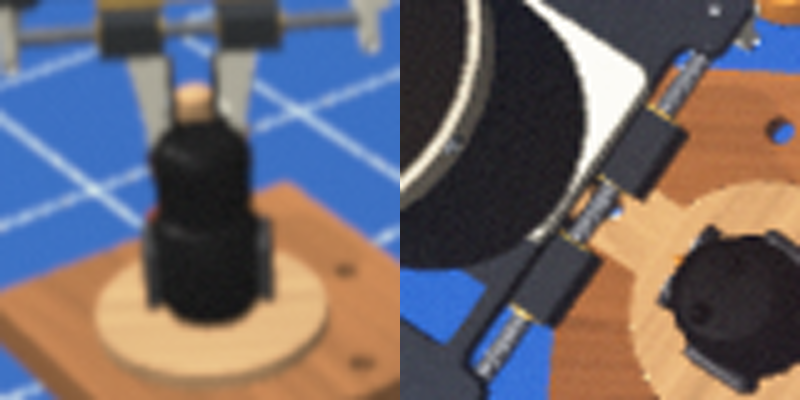

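The owl hides the pin's foot in the side view, and the gripper hides it from above. I'll feel my way down in small steps and watch the force.

Call:
step_arm([
  {"tx":-0.3,"ty":0,"tz":-4,"ax":0,"ay":0,"az":0,"claw":-0.8},
  {"tx":0,"ty":0,"tz":-4,"ax":0,"ay":0,"az":0,"claw":-0.8},
  {"tx":0,"ty":0,"tz":-2,"ax":0,"ay":0,"az":0,"claw":-0.8},
  {"tx":0,"ty":0,"tz":-2,"ax":0,"ay":0,"az":0,"claw":-0.8},
  {"tx":0,"ty":0,"tz":0,"ax":0,"ay":0,"az":0,"claw":-0.8},
])

```text
time_s: 12.65
tcp_pos: [0.5226, 0.1671, 0.0874]
eef_rot: [-180.0, 0.0, -121.4]
contact_force: [1.2, 1.6, -1.1]
gripper_width: 0.0174
```

Call:
step_arm([
  {"tx":0,"ty":0,"tz":-2,"ax":0,"ay":0,"az":0,"claw":-0.8},
  {"tx":0,"ty":0,"tz":-2,"ax":0,"ay":0,"az":0,"claw":-0.8},
  {"tx":0,"ty":0,"tz":0,"ax":0,"ay":0,"az":0,"claw":-0.8},
])

```text
time_s: 12.95
tcp_pos: [0.5226, 0.167, 0.0834]
eef_rot: [-180.0, 0.0, -121.4]
contact_force: [2.9, 2.3, -1.0]
gripper_width: 0.0172
```

Call:
step_arm([
  {"tx":0.3,"ty":0.3,"tz":-2,"ax":0,"ay":0,"az":0,"claw":-0.8},
  {"tx":0,"ty":0,"tz":-2,"ax":0,"ay":0,"az":0,"claw":-0.8},
  {"tx":0,"ty":0,"tz":-2,"ax":0,"ay":0,"az":0,"claw":-0.8},
  {"tx":0,"ty":0,"tz":0,"ax":0,"ay":0,"az":0,"claw":-0.8},
])

```text
time_s: 13.35
tcp_pos: [0.5227, 0.1671, 0.0773]
eef_rot: [180.0, -0.0, -121.4]
contact_force: [1.6, 2.0, -2.6]
gripper_width: 0.0175
```

Call:
step_arm([
  {"tx":0,"ty":0,"tz":-3,"ax":0,"ay":0,"az":0,"claw":-0.8},
  {"tx":0,"ty":0,"tz":-3,"ax":0,"ay":0,"az":0,"claw":-0.8},
  {"tx":0,"ty":0,"tz":0,"ax":0,"ay":0,"az":0,"claw":-0.8},
])

```text
time_s: 13.65
tcp_pos: [0.5228, 0.1671, 0.0712]
eef_rot: [-180.0, 0.0, -121.4]
contact_force: [3.1, 1.3, -1.6]
gripper_width: 0.0175
```

Call:
step_arm([
  {"tx":0,"ty":0,"tz":-3,"ax":0,"ay":0,"az":0,"claw":-0.8},
  {"tx":0,"ty":0,"tz":-3,"ax":0,"ay":0,"az":0,"claw":-0.8},
  {"tx":0,"ty":0,"tz":-2,"ax":0,"ay":0,"az":0,"claw":-0.8},
  {"tx":0,"ty":0,"tz":0,"ax":0,"ay":0,"az":0,"claw":-0.8},
])

```text
time_s: 14.05
tcp_pos: [0.5229, 0.1672, 0.0633]
eef_rot: [-180.0, 0.0, -121.4]
contact_force: [3.3, 1.9, -2.9]
gripper_width: 0.0174
```

Call:
step_arm([
  {"tx":0,"ty":0,"tz":-1,"ax":0,"ay":0,"az":0,"claw":-0.8},
  {"tx":0,"ty":0,"tz":-0.5,"ax":0,"ay":0,"az":0,"claw":-0.8},
  {"tx":0,"ty":0,"tz":0,"ax":0,"ay":0,"az":0,"claw":-0.8},
])

```text
time_s: 14.35
tcp_pos: [0.523, 0.1673, 0.0622]
eef_rot: [-180.0, 0.0, -121.4]
contact_force: [3.9, 2.2, 0.2]
gripper_width: 0.0176
```

Call:
step_arm([
  {"tx":0,"ty":0,"tz":0,"ax":0,"ay":0,"az":0,"claw":-0.2},
  {"tx":0,"ty":0,"tz":0,"ax":0,"ay":0,"az":0,"claw":-0.1},
  {"tx":0,"ty":0,"tz":0,"ax":0,"ay":0,"az":0,"claw":0},
  {"tx":0,"ty":0,"tz":0,"ax":0,"ay":0,"az":0,"claw":0},
  {"tx":0,"ty":0,"tz":10,"ax":0,"ay":0,"az":0,"claw":0},
  {"tx":0,"ty":0,"tz":25,"ax":0,"ay":0,"az":0,"claw":0},
  {"tx":0,"ty":0,"tz":35,"ax":0,"ay":0,"az":0,"claw":0},
  {"tx":0,"ty":0,"tz":40,"ax":0,"ay":0,"az":0,"claw":0},
  {"tx":0,"ty":0,"tz":40,"ax":0,"ay":0,"az":0,"claw":0},
])

```text
time_s: 15.25
tcp_pos: [0.5223, 0.1667, 0.2143]
eef_rot: [180.0, -0.0, -121.4]
contact_force: [1.7, 0.5, 0.6]
gripper_width: 0.0441
```

Call:
step_arm([
  {"tx":0,"ty":40,"tz":0,"ax":0,"ay":0,"az":0,"claw":0},
  {"tx":0,"ty":40,"tz":0,"ax":0,"ay":0,"az":0,"claw":0},
  {"tx":0,"ty":40,"tz":0,"ax":0,"ay":0,"az":0,"claw":0},
  {"tx":0,"ty":40,"tz":0,"ax":0,"ay":0,"az":0,"claw":0},
  {"tx":0,"ty":40,"tz":0,"ax":0,"ay":0,"az":0,"claw":0},
  {"tx":0,"ty":40,"tz":0,"ax":0,"ay":0,"az":0,"claw":0},
  {"tx":0,"ty":0,"tz":0,"ax":0,"ay":0,"az":0,"claw":0},
  {"tx":0,"ty":0,"tz":0,"ax":0,"ay":0,"az":0,"claw":0},
])

```text
time_s: 16.05
tcp_pos: [0.5222, 0.4077, 0.212]
eef_rot: [180.0, -0.1, -121.3]
contact_force: [-0.2, 0.2, -0.3]
gripper_width: 0.0439
```

Run:
```python
from h import *
s=r.get_state();print(s['tcp_pos'],s['contact_force'],s['time_s'])
c=cap('top'); im=c['image']; P=cloud(c)
q=P[205:235,205:240].reshape(-1,3); q=q[q[:,2]>.062]; print('pin top',len(q),np.nanmean(q,0),np.nanmax(q[:,2]))
print(proj(c,[[.5228,.1667,.074],[.5228,.1667,.038]]).round(1))
a=cv2.resize(im[150:290,170:350],None,fx=4,fy=4,interpolation=cv2.INTER_CUBIC); cv2.imwrite('pics/z4.png',a)
```

```text
[0.52218252 0.40769641 0.21200912] [-0.24984844  0.16483117 -0.34439381] 16.05
pin top 79 [0.5154478  0.15725865 0.08119651] 0.13222720007972777
[[220.3 217.6]
 [224.1 219.6]]
```

View pics/z4.png

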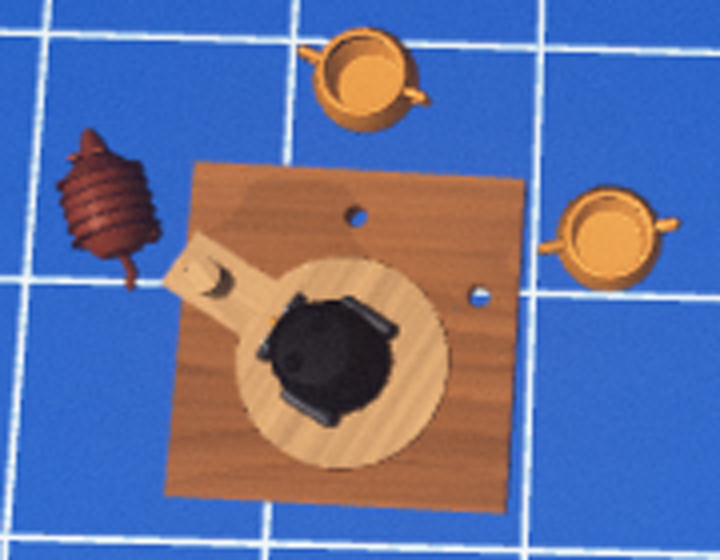

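The pin head's top is at crop (202,270), pixel (220.1,217.1), where a seated, upright pin should show. I'll check its height without the owl's pixels, and hand in if it is seated.

Run:
```python
from h import *
c=cap('top'); P=cloud(c); q=P[205:232,210:232].reshape(-1,3); q=q[(q[:,2]>.066)&(np.hypot(q[:,0]-.5228,q[:,1]-.1667)<.02)]
z=np.median(q[:,2]); print(len(q),q.mean(0),z,q[:,2].max())
if len(q)>15 and z<.077: print('closing',r.close_job())
```

```text
62 [0.52110941 0.1653048  0.07325981] 0.07341519683792597 0.07663892079441914
the job is handed in; nothing more can be done
closing None
```

I turned the owl about 97.5° by its head until it faced the armadillo at the left lock hole. I then took the pin from its rest, pushed it down through the tongue into the board, let go and handed the job in at about 16 s of the 54 s allowed.

- **Tongue hole:** after the turn it was within about 1 mm of the left lock hole in the top view.
- **Pin height:** the head's top measured 73.4 mm above the tiles; 74 mm is fully home.
- **Pin position:** the head sits about 2 mm from my estimate of the hole centre, and it looks upright.
- **Armadillo and pots:** they show no movement between the first and last top pictures.
- **Forces:** the readings between moves stayed under about 7 N.
- **Not seen directly:** the owl and the gripper hid the pin's foot while it went in, so I guided that part by force and height.

None of my checks failed or disagreed beyond the roughly 2 mm camera calibration error. The job reports no verdict.

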